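# Move a row of carved stone seals to the pocket tray in reverse order

## Task

Move the four carved marble seals from the dark plank with the rubber pads into the four pockets of the light wooden tray, one to a pocket, in the reverse order: the seal that stands at the left end of the plank goes into the tray's right-hand end pocket, the next one into the pocket beside it, and so on (left and right as seen from the robot's base looking out over the table). Each seal must stand upright and flat on its pocket's floor, and none may be dropped.

Things in the scene. Friction and masses are not known exactly. Their poses are not given: they have to be found in the camera images.
- seal_beast: white marble seal, square column 34 x 34 mm, 48 mm tall, with a small crouching animal carved on its top (rounded body and head with two ears), 78 mm tall over all. Grip the flat sides of the column. Loose, 0.13 to 0.25 kg. Origin at the centre of its underside, z up; its x is within 0.25 rad of the plank's x at the start.
- seal_dome: white marble seal, round column 40 mm in diameter with a smooth domed top, 68 mm tall over all; straight-sided up to 48 mm. Its yaw does not show. Loose, 0.13 to 0.25 kg. Origin at the centre of its underside, z up; its x is within 0.25 rad of the plank's x at the start.
- seal_pagoda: white marble seal, square column 38 x 38 mm, 46 mm tall, with two smaller square steps and a short pin on top, 74 mm tall over all. Grip the flat sides of the column. Loose, 0.13 to 0.25 kg. Origin at the centre of its underside, z up; its x is within 0.25 rad of the plank's x at the start.
- seal_bridge: white marble seal, oblong block 32 mm (its x) by 46 mm (its y), 46 mm tall, with a bar handle like a low bridge along its y on top, 63 mm tall over all. Grip the flat sides of the block, across its 32 mm width. Loose, 0.13 to 0.25 kg. Origin at the centre of its underside, z up; its x is within 0.25 rad of the plank's x at the start.
- plank: the rack to empty: dark wooden plank, 72 mm (x) by 316 mm (y), top 24 mm above the table, fixed, four pads in a row along its y. Origin at the centre of its underside, on the table. Its y points to the robot's left (world +y) within 0.12 rad, its x away from the robot. It may be the nearer or the farther of the two racks.
- tray: the rack to fill: light wooden tray, 68 (x) by 304 mm (y), fixed. Origin at its centre, on the table; y to the robot's left (world +y) within 0.12 rad. Four open pockets, centres at x = 0, y = -108, -36, +36, +108 mm, each 58 (x) by 66 mm (y) inside, floor 12 mm above the table, walls 5 to 6 mm thick and 10 mm high (tops 22 mm above the table).
- pad_beast: black rubber pad 56 x 56 x 3 mm fixed on the plank, on which the beast seal stands at the start (and which shows afterwards where it stood): one of the four places at y = -108, -36, +36, +108 mm of the plank. Origin at the centre of its underside, 24 mm above the table; its top is 27 mm above the table.
- pad_dome: black rubber pad 56 x 56 x 3 mm fixed on the plank, on which the dome seal stands at the start (and which shows afterwards where it stood): one of the four places at y = -108, -36, +36, +108 mm of the plank. Origin at the centre of its underside, 24 mm above the table; its top is 27 mm above the table.
- pad_pagoda: black rubber pad 56 x 56 x 3 mm fixed on the plank, on which the pagoda seal stands at the start (and which shows afterwards where it stood): one of the four places at y = -108, -36, +36, +108 mm of the plank. Origin at the centre of its underside, 24 mm above the table; its top is 27 mm above the table.
- pad_bridge: black rubber pad 56 x 56 x 3 mm fixed on the plank, on which the bridge seal stands at the start (and which shows afterwards where it stood): one of the four places at y = -108, -36, +36, +108 mm of the plank. Origin at the centre of its underside, 24 mm above the table; its top is 27 mm above the table.

How it is judged:
By the outcome, as a careful person would: the job done as asked, in the order asked, and still so for the second after the job is handed in, with the robot touching nothing.
It also fails if it takes over 93 s, if anything falls off the work surface, if the arm or the gripper's body presses on something with over 40 N, if the wrist force passes 120 N, or if a joint passes its speed limit or range.

## Robot

A 7-joint arm with a two-finger parallel gripper is mounted at the origin on the work surface. World frame = base frame: x ahead of the robot, y to its left, z up, the work surface at z = 0. Lengths are in mm, angles in rad, forces in N, time in s.
With the tool pointing down it reaches from about 400 to 875 mm from the base axis. Payload 4.4 kg.
Tool frame: the origin (TCP) lies midway between the tips of the shut fingers; the grasp point (between the pads) lies 19 mm behind it (ctrl.grip_point_offset is the distance from the TCP to the grasp point, in mm); z points along the fingers, y is the line along which they close (so a half turn about z gives the same grasp; the last joint's range is limited). The gripper opens to 85 mm and grips with 20 to 120 N. Pads are 22 mm wide; open, the fingers measure 114 mm over their backs; the gripper's body (76 mm by 85 mm) begins 54 mm behind the grasp point. The pads swing forward as they close: fully open they stand 13 mm farther back than shut.
Start: joints at [1.277, 0.628, 0.038, 1.517, -0.027, 0.996, -0.02], TCP at [146.82, -633.215, 231.313] pointing down, gripper open.
Joint ranges: [-3.06, 3.06], [-0.37, 2.12], [-1.25, 1.32], [0.18, 2.47], [-1.1, 4.24], [0.23, 1.98], [-2.94, 2.94]. Speed limits (rad/s): [2.57, 2.57, 3.14, 3.14, 3.14, 3.14, 3.14].

## Interface

Orientations are given as [roll, pitch, yaw] about the fixed x, y, z axes, in that order (R = Rz(yaw) Ry(pitch) Rx(roll)).
In Python, from cell import ctrl, imaging, job gives the robot as it stands (ctrl), with the cameras (imaging) and the job (job).
- The arm moves only by the tool nudge_tcp, called after "Request:" by a JSON object that holds its "fn" and its "kwargs", one argument or row to a line. Schema: {"type":"object","properties":{"increments":{"type":"array","items":{"type":"array","prefixItems":[{"type":"array","items":{"type":"number"},"minItems":3,"maxItems":3},{"type":"array","items":{"type":"number"},"minItems":3,"maxItems":3},{"type":"number"}],"minItems":3,"maxItems":3},"minItems":1,"maxItems":12},"only":{"type":"string"},"quiet":{"type":"boolean"},"lines":{"type":"string"}},"required":["increments"],"additionalProperties":false}. increments is a list of rows, 1 to 12 of them, each written [[dx, dy, dz], [rx, ry, rz], opening]: dx, dy, dz in a scale on which 1.0 is 500 mm, then a rotation vector rx, ry, rz in parts of the range, where 1.0 means 90 degrees, then the finger opening in mm; each row shifts and turns the commanded pose from where the row before left it, along the tool's axes as they then stand; what a row does not reach is not made up. A row lasts 1/10 s, in which the tool goes at most 50 mm and 0.15 rad, less where a joint would pass 70% of its speed; a pose out of reach is approached as far as the arm can. The fingers move at their own pace and stop on an object; the grip force is fixed at half the most. Time passes only in rows, so rows that do not move let the fingers close. The tool returns the time, the measured TCP pose, the force, the opening and the grip force at its end. only (a regular expression) keeps the lines of the reply that match it, lines (a string "A,B") keeps lines A to B, and quiet returns only ok. Input that does not fit is refused with a message, and nothing moves.
- ctrl.read_state(): the state, without advancing time (a new reading comes with each control period).
- imaging.get_image(name): name is "scene" or "top" or "wrist"; returns the picture (384x512x3 uint8, blue, green, red); there is no depth.
- imaging.calibration(name): a dict with "fx", "fy", "cx", "cy" (pixels), "rvec" (rotation vector, rad) and "tvec" (3), from world to camera coordinates, as OpenCV has them; the wrist camera has in their place "hand_eye" (4x4, takes a point from camera to tool coordinates, whose origin is the TCP and whose axes are the flange's). Camera axes: x right, y down, z forward; pixel columns grow to the right and rows downward; lengths in mm; the calibration is good to about 2 mm. A picture is of the moment at which its call begins: read the wrist's pose just before it. calibration takes no time and is no camera call.
- job.finish_job(): hands the job in; it is judged then, once.
The state is a dict: "clock": time; "qpos": joint angles; "qd": joint speeds; "tau": joint torques, N m; "eef_pos": TCP position; "tool_rot": TCP orientation; "force": force on the tool from outside, world axes, zero at the start; "torque": the same for the moment, N m; "width": finger opening in mm; "gripper_force": force on a finger pad.
Only numpy, scipy, OpenCV 4.12 (cv2) and the standard library are available. Lean on these libraries where they do the work, as an engineer would, in place of code of your own. Each camera call takes 0.05 s, during which the arm holds its last target. There are 200 camera calls.

## Working session

There is one attempt and no reset: what is moved stays moved. The work goes in short steps, Python scripts to look and compute and a tool call to move; the robot and the scene stay as the last step left them, time stands still between calls to the robot, and variables do not carry over. Pictures are saved under pics/ and viewed, at most 14 in all, crops included, and the job is handed in when it is done.

```bash
ls; mkdir -p pics; python3 - <<'E'
from cell import ctrl, imaging, job
import cv2
s=ctrl.read_state()
print(s['clock'],s['eef_pos'],s['tool_rot'],s['width'])
for n in("scene","top"):
    cv2.imwrite(f"pics/{n}0.png",imaging.get_image(n)); print(n,imaging.calibration(n))
print(imaging.calibration("wrist"))
E
```

```text
cell.py
pics
0.0 [ 146.67653039 -632.58904839  230.39549973] [-3.13969286e+00  2.46745487e-05  2.27765276e-01] 85.66254777259084
scene {'fx': 433.1961065238349, 'fy': 433.1961065238349, 'cx': 253.49168286366756, 'cy': 189.88948561897652, 'rvec': array([ 1.8962089 ,  1.46861234, -0.68462274]), 'tvec': array([-108.73576902, -345.00263031, 1117.27354552])}
top {'fx': 349.38308236191534, 'fy': 349.38308236191534, 'cx': 254.96504265908015, 'cy': 191.78407352128932, 'rvec': array([ 2.13020967, -2.12725899,  0.22364393]), 'tvec': array([-21.89611411, 584.0705374 , 601.23412864])}
{'fx': 338.13513929695176, 'fy': 338.13513929695176, 'cx': 252.8860503563602, 'cy': 187.6258044476996, 'hand_eye': array([[-1.90518578e-04, -9.50735124e-01, -3.10004335e-01,
         8.09478326e+01],
       [ 9.99999715e-01, -4.07468728e-04,  6.35075984e-04,
         3.93219469e-02],
       [-7.30106117e-04, -3.10004126e-01,  9.50734931e-01,
        -1.43403776e+02],
       [ 0.00000000e+00,  0.00000000e+00,  0.00000000e+00,
         1.00000000e+00]])}
```

View pics/scene0.png

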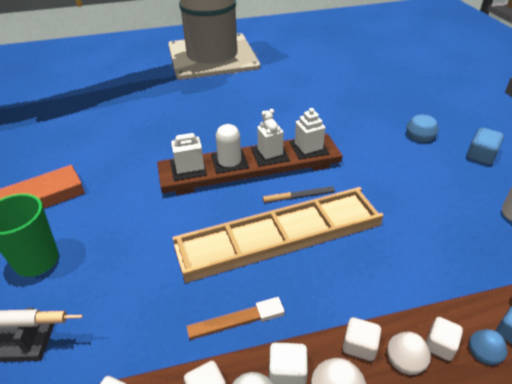

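View pics/top0.png

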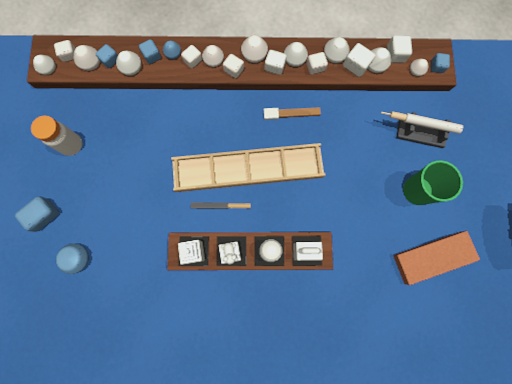

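```bash
cat > h.py <<'E'
import numpy as np, cv2
from scipy.spatial.transform import Rotation as R
from cell import ctrl, imaging, job
def cam(n, s=None):
    """K, rotation and camera centre (world->camera R, centre C)"""
    c=imaging.calibration(n); K=np.array([[c['fx'],0,c['cx']],[0,c['fy'],c['cy']],[0,0,1]])
    if n!='wrist':
        Rw=R.from_rotvec(c['rvec']).as_matrix(); return K,Rw,-Rw.T@c['tvec']
    T=np.eye(4); T[:3,:3]=R.from_euler('xyz',s['tool_rot']).as_matrix(); T[:3,3]=s['eef_pos']
    M=T@c['hand_eye']; return K,M[:3,:3].T,M[:3,3]
def ray(k,uv): K,Rw,C=k; return C,Rw.T@np.linalg.solve(K,[*uv,1])
def onz(k,uv,z): C,d=ray(k,uv); return C+d*(z-C[2])/d[2]
def tri(obs):
    A=np.zeros((3,3));b=np.zeros(3)
    for k,uv in obs:
        C,d=ray(k,uv); d/=np.linalg.norm(d); P=np.eye(3)-np.outer(d,d); A+=P;b+=P@C
    return np.linalg.solve(A,b)
def proj(k,P):
    K,Rw,C=k; p=(np.atleast_2d(P)-C)@Rw.T@K.T; return p[:,:2]/p[:,2:]
def step(dst,yaw=None):
    """mm/rad in tool axes to bring TCP to dst (world), tool down with yaw"""
    s=ctrl.read_state(); Rt=R.from_euler('xyz',s['tool_rot'])
    d=Rt.inv().apply(np.array(dst)-s['eef_pos'])
    r=(Rt.inv()*R.from_euler('xyz',[np.pi,0,yaw])).as_rotvec() if yaw is not None else 0
    return np.round(d,1),np.round(r,3)
E
python3 - <<'E'
from h import *
k=cam('top'); np.set_printoptions(precision=1,suppress=True)
for n,z,ps in[("plank",24,[(168,233),(332,231),(332,269),(169,271)]),("tray",22,[(173,158),(321,146),(324,173),(176,189)]),
   ("seals",27,[(191,252),(230,252),(270,250),(308,251)])]:
    for p in ps: print(n,onz(k,p,z))
print(k[2])
print(step([400,0,330],0.))
E
```

```text
plank [509.1 145.7  24. ]
plank [ 513.3 -171.3   24. ]
plank [ 441.2 -168.2   24. ]
plank [437.8 140.5  24. ]
tray [659.5 143.2  22. ]
tray [ 686.4 -156.5   22. ]
tray [ 629.7 -160.5   22. ]
tray [595.9 134.4  22. ]
seals [473.   99.8  27. ]
seals [473.   25.9  27. ]
seals [476.8 -50.3  27. ]
seals [ 474.9 -122.9   27. ]
[458.8  -9.5 701.8]
(array([ 389.6, -559.3,  -98.6]), array([-0. ,  0. ,  0.2]))
```

Units first: shifts go in shares of 500 mm and turns go in shares of 90 degrees. So -38 mm / 500 = -0.076, 26 mm / 500 = 0.052, 0.114 rad / 1.5708 = 0.0726.

Request:
{"fn": "nudge_tcp", "kwargs": {
  "increments": [
    [[0,0,0],[0,0,0.0726],85],
    [[0,0,0],[0,0,0.0726],85],
    [[0.052,-0.076,0],[0,0,0],85],
    [[0.052,-0.076,0],[0,0,0],85],
    [[0.052,-0.076,0],[0,0,0],85],
    [[0.052,-0.076,0],[0,0,0],85],
    [[0.052,-0.076,0],[0,0,0],85],
    [[0.052,-0.076,0],[0,0,0],85],
    [[0.052,-0.076,0],[0,0,0],85],
    [[0.052,-0.076,0],[0,0,0],85],
    [[0.052,-0.076,0],[0,0,0],85],
    [[0.052,-0.076,0],[0,0,0],85]
  ]
}}

```text
clock: 1.3
eef_pos: [407.5, -251.5, 231.2]
tool_rot: [-3.142, 0.0, -0.0]
force: [0.7, -0.2, 0.2]
width: 85.0
gripper_force: 0.0
```

Request:
{"fn": "nudge_tcp", "kwargs": {
  "increments": [
    [[0.052,-0.076,0],[0,0,0],85],
    [[0.052,-0.076,0],[0,0,0],85],
    [[0.052,-0.076,0],[0,0,0],85],
    [[0.052,-0.076,0],[0,0,0],85],
    [[0.052,-0.076,0],[0,0,0],85],
    [[0,0,0],[0,0,0],85],
    [[0,0,0],[0,0,0],85],
    [[0,0,0],[0,0,0],85]
  ]
}}

```text
clock: 2.1
eef_pos: [536.0, -64.7, 231.0]
tool_rot: [3.141, 0.001, -0.002]
force: [0.4, -1.0, -0.1]
width: 84.6
gripper_force: 0.0
```

```bash
python3 - <<'E'
from h import *
import pickle
s=ctrl.read_state(); im=imaging.get_image('wrist'); print(s['eef_pos'],s['tool_rot'],s['qd'].round(3) if hasattr(s['qd'],'round') else s['qd'])
cv2.imwrite('pics/w1.png',im); pickle.dump(s,open('s1.pkl','wb'))
E
```

```text
[535.99657138 -64.67006533 231.00323442] [ 3.14068857e+00  1.38988870e-03 -1.82939924e-03] [ 0.017 -0.006  0.006  0.002 -0.002 -0.002 -0.002]
```

View pics/w1.png

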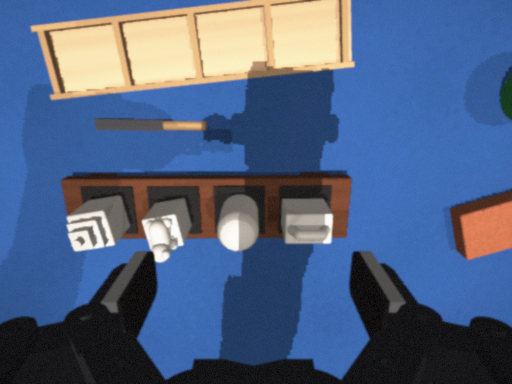

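Converted, -40 mm / 500 = -0.08, 8 mm / 500 = 0.016.

Request:
{"fn": "nudge_tcp", "kwargs": {
  "increments": [
    [[0.016,-0.08,0],[0,0,0],85],
    [[0.016,-0.08,0],[0,0,0],85],
    [[0.016,-0.08,0],[0,0,0],85],
    [[0,0,0],[0,0,0],85],
    [[0,0,0],[0,0,0],85],
    [[0,0,0],[0,0,0],85]
  ]
}}

```text
clock: 2.75
eef_pos: [560.6, 54.1, 231.3]
tool_rot: [3.14, 0.0, -0.003]
force: [-0.3, 0.4, 0.3]
width: 84.9
gripper_force: 0.0
```

```bash
python3 - <<'E'
from h import *
import pickle
s=ctrl.read_state(); im=imaging.get_image('wrist')
cv2.imwrite('pics/w2.png',im); pickle.dump(s,open('s2.pkl','wb'))
for i in (1,2):
    w=cv2.imread(f'pics/w{i}.png'); k=cam('wrist',pickle.load(open(f's{i}.pkl','rb')))
    r=proj(k,[[480,-13,60],[643,-10,20]]); print(r)
    for j in (0,):
        c=r[0].astype(int); x0=max(c[0]-165,0); y0=c[1]-60 
        x0=min(x0,512-330)
        crop=w[y0:y0+130,x0:x0+330]; print(i,x0,y0)
        cv2.imwrite(f'pics/c{i}.png',cv2.resize(crop,None,fx=2.4,fy=2.4,interpolation=cv2.INTER_CUBIC))
a=[cv2.imread(f'pics/c{i}.png') for i in(1,2)]
cv2.imwrite('pics/c12.png',np.vstack([a[0][:312,:792],a[1][:288,:792]]))
E
```

```text
[[201.74775087 219.94938082]
 [196.28766244  49.00444484]]
1 36 159
[[317.98701692 241.54403979]
 [316.72443726  75.53991714]]
2 152 181
```

View pics/c12.png

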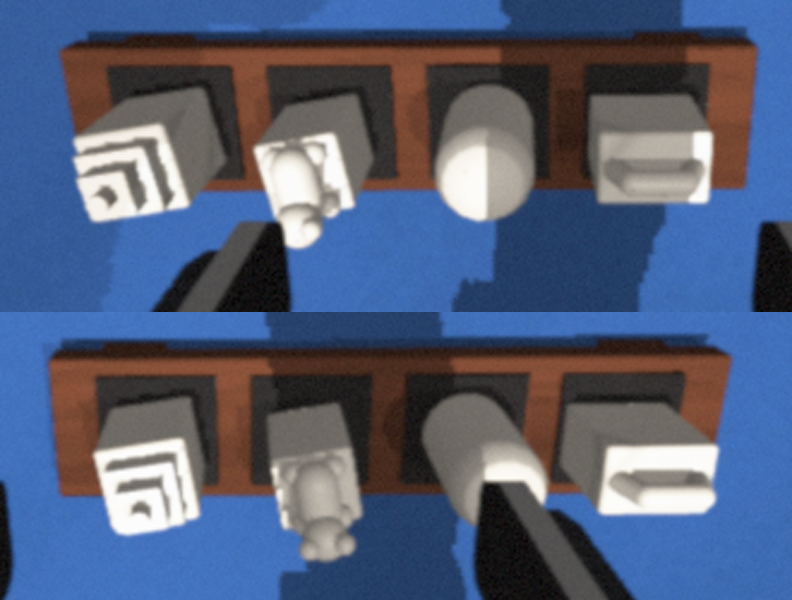

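View pics/w2.png

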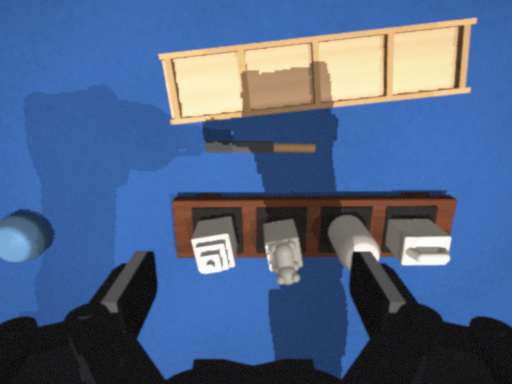

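```bash
cat > fit.py <<'E'
from h import *
import pickle
from scipy.optimize import least_squares
np.set_printoptions(precision=3,suppress=True)
K=[cam('wrist',pickle.load(open(f's{i}.pkl','rb'))) for i in(1,2)]
c1=lambda *p:[(36+u/2.4,159+v/2.4) for u,v in p]
c2=lambda *p:[(152+u/2.4,181+(v-312)/2.4) for u,v in p]
N=[(1,1),(1,-1),(-1,-1),(-1,1)] # far-left, far-right, near-right, near-left
def fit(name,sx,sy,z,o1,o2,i1=range(4),i2=range(4),x0=(475,0,0)):
    """fit x,y,z,yaw of a horizontal rectangle sx*sy from corners in the two views"""
    def f(p):
        c,s=np.cos(p[3]),np.sin(p[3])
        P=np.array([[p[0]+c*a*sx/2-s*b*sy/2,p[1]+s*a*sx/2+c*b*sy/2,p[2]] for a,b in N])
        return np.r_[(proj(K[0],P[list(i1)])-o1).ravel(),(proj(K[1],P[list(i2)])-o2).ravel()]
    r=least_squares(f,[*x0[:2],z,0],x_scale=[10,10,10,.1],loss='soft_l1'); print(name,r.x,'expected z',z,'rms px',np.sqrt(np.mean(f(r.x)**2)))
    return r.x
fit('pagoda',38,38,73,c1((75,139),(163,123),(189,206),(92,221)),c2((96,448),(184,438),(200,520),(109,534)))
fit('beast',34,34,75,c1((257,147),(340,132),(357,208)),c2((272,464),(352,459),(360,520),(278,526)),i1=[0,1,2])
fit('bridge',32,46,73,c1((594,137),(711,131),(709,202),(601,203)),c2((596,450),(715,447),(715,513),(603,513)))
fit('plank',72,316,24,c1((62,47),(755,42),(743,187)),c2((51,353),(729,352),(54,494)),i1=[0,1,2],i2=[0,1,3])
fit('tray',68,304,22,[(353,66),(53,97)],[(159,55),(476,20),(470,93),(171,123)],i1=[2,3],x0=(640,0))
# dome: mid of straight sides at the base/top of the cylinder: centre of the dome circle & base far rim
C1=c1((485,172))[0]
print('dome sphere centre on z=75, view1',onz(K[0],C1,75))
print('q7',ctrl.read_state()['qpos'])
E
python3 fit.py
```

```text
pagoda [474.671  93.77   74.081   0.135] expected z 73 rms px 1.1181610650507132
beast [470.004  23.208  69.963   0.138] expected z 75 rms px 1.4540950030699082
bridge [ 474.731 -119.01    72.392    0.061] expected z 73 rms px 1.5320146286027614
plank [476.902 -13.938  19.981   0.001] expected z 24 rms px 0.895035247454055
tray [645.079  -9.939  20.713   0.096] expected z 22 rms px 1.0253206718578352
dome sphere centre on z=75, view1 [475.14  -50.205  75.   ]
q7 [-0.175  0.503  0.043  1.765 -0.025  0.875 -1.696]
```

Converted, -0.141 rad / 1.5708 = -0.0898.

Request:
{"fn": "nudge_tcp", "kwargs": {
  "increments": [
    [[0,0,0],[0,0,-0.0898],85],
    [[0,0,0],[0,0,-0.0898],85],
    [[0,0,0],[0,0,-0.0898],85],
    [[0,0,0],[0,0,-0.0898],85],
    [[0,0,0],[0,0,-0.0898],85],
    [[0,0,0],[0,0,-0.0898],85],
    [[0,0,0],[0,0,-0.0898],85],
    [[0,0,0],[0,0,-0.0898],85],
    [[0,0,0],[0,0,-0.0898],85],
    [[0,0,0],[0,0,-0.0898],85],
    [[0,0,0],[0,0,-0.0898],85],
    [[0,0,0],[0,0,-0.0898],85]
  ]
}}

```text
clock: 4.0
eef_pos: [560.8, 54.4, 231.4]
tool_rot: [-3.141, 0.001, 1.694]
force: [-0.3, -0.9, -0.1]
width: 85.2
gripper_force: 0.0
```

```bash
python3 -c "
from h import *
print(step([474.5,94,150],np.pi/2+.12),ctrl.read_state()['qpos'])"
```

```text
(array([ 50. , -80.8,  81.3]), array([-0.   ,  0.001,  0.003])) [ 0.13195858  0.53088033 -0.42426105  1.75506957  0.26780125  0.91321382
 -0.28222248]
```

Converted, -27 mm / 500 = -0.054, 17 mm / 500 = 0.034.

Request:
{"fn": "nudge_tcp", "kwargs": {
  "increments": [
    [[0.034,-0.054,0.054],[0,0,0],85],
    [[0.034,-0.054,0.054],[0,0,0],85],
    [[0.032,-0.054,0.054],[0,0,0],85],
    [[0,0,0],[0,0,0],85],
    [[0,0,0],[0,0,0],85]
  ]
}}

```text
clock: 4.5
eef_pos: [474.4, 95.3, 150.2]
tool_rot: [-3.141, 0.001, 1.691]
force: [0.5, -0.5, 0.4]
width: 84.7
gripper_force: 0.0
```

```bash
python3 - <<'E'
from h import *
import pickle
s=ctrl.read_state(); im=imaging.get_image('wrist'); pickle.dump(s,open('s3.pkl','wb'))
k=cam('wrist',s)
c,q=np.cos(.12),np.sin(.12)
P=np.array([[474.5+c*a*19-q*b*19,94+q*a*19+c*b*19,z] for z in(27,73) for a,b in[(1,1),(1,-1),(-1,-1),(-1,1)]])
for u in proj(k,P): cv2.circle(im,tuple(int(x) for x in u),2,(0,0,255),-1)
cv2.imwrite('pics/w3.png',im)
print(step([474.5,94,39],np.pi/2+.12))
E
```

```text
(array([ -1.1,  -1.7, 111.8]), array([ 0.002,  0.001, -0.001]))
```

View pics/w3.png

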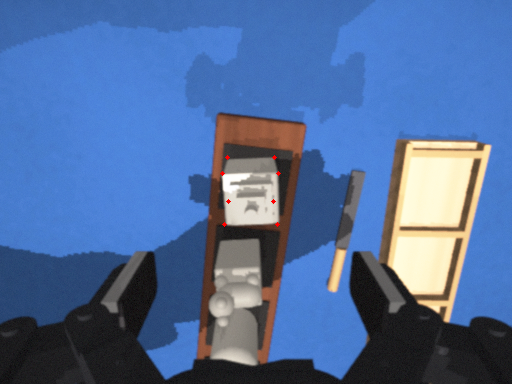

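The overlay matches the pagoda's column (top corners near (222,173), (278,173), (278,225), (224,225)), and the gripper is aligned with it. I'll descend and grip.

Converted, 37 mm / 500 = 0.074.

Request:
{"fn": "nudge_tcp", "kwargs": {
  "increments": [
    [[0,0,0.074],[0,0,0],85],
    [[0,0,0.074],[0,0,0],85],
    [[0,0,0.074],[0,0,0],85],
    [[0,0,0],[0,0,0],85],
    [[0,0,0],[0,0,0],20],
    [[0,0,0],[0,0,0],20],
    [[0,0,0],[0,0,0],20],
    [[0,0,0],[0,0,0],20],
    [[0,0,0],[0,0,0],20],
    [[0,0,0],[0,0,0],20]
  ]
}}

```text
clock: 5.55
eef_pos: [475.8, 96.6, 41.3]
tool_rot: [3.138, 0.0, 1.691]
force: [-1.7, 0.2, 7.5]
width: 37.5
gripper_force: 60.2
```

Converted, -45 mm / 500 = -0.09, -40 mm / 500 = -0.08.

Request:
{"fn": "nudge_tcp", "kwargs": {
  "increments": [
    [[0,0,-0.04],[0,0,0],20],
    [[0,0,-0.08],[0,0,0],20],
    [[0,0,-0.09],[0,0,0],20],
    [[0,0,0],[0,0,0],20]
  ]
}}

```text
clock: 5.95
eef_pos: [478.3, 97.7, 150.0]
tool_rot: [3.13, -0.001, 1.691]
force: [1.1, -0.3, -1.9]
width: 37.0
gripper_force: 60.9
```

```bash
python3 -c "
from h import *
print(step([655.4,-117.5,145],np.pi/2+.096))"
```

```text
(array([-234.9,  149.9,    6.5]), array([ 0.012, -0.001,  0.025]))
```

Converted, -40 mm / 500 = -0.08, -35 mm / 500 = -0.07, 0.012 rad / 1.5708 = 0.0076.

Request:
{"fn": "nudge_tcp", "kwargs": {
  "increments": [
    [[-0.04,0.024,0],[0,0,0],20],
    [[-0.07,0.044,0],[0,0,0],20],
    [[-0.08,0.052,0],[0,0,0],20],
    [[-0.08,0.052,0],[0,0,0],20],
    [[-0.08,0.052,0],[0,0,0.0076],20],
    [[-0.07,0.044,0],[0,0,0.0076],20],
    [[-0.05,0.032,0],[0,0,0],20],
    [[0,0,0],[0,0,0],20],
    [[0,0,0],[0,0,0],20],
    [[0,0,0],[0,0,0],20]
  ]
}}

```text
clock: 6.95
eef_pos: [649.9, -117.8, 144.2]
tool_rot: [-3.141, -0.001, 1.669]
force: [-0.4, 0.6, -1.5]
width: 37.2
gripper_force: 60.7
```

```bash
python3 - <<'E'
from h import *
import pickle
s=ctrl.read_state(); im=imaging.get_image('wrist'); pickle.dump(s,open('s4.pkl','wb'))
print(s['eef_pos'],s['tool_rot'],s['force'],s['torque'])
cv2.imwrite('pics/w4.png',im)
print(step([655.4,-117.5,27],np.pi/2+.096))
# predicted pocket floor corners
k=cam('wrist',s);c,q=np.cos(.096),np.sin(.096)
print(proj(k,[[645+c*a*29-q*(y+b*33),-10+q*a*29+c*(y+b*33),22] for y in(-108,) for a,b in[(1,1),(1,-1),(-1,-1),(-1,1)]]).round())
E
```

```text
[ 649.94938129 -117.77673953  144.23465974] [-3.14063713e+00 -1.17124790e-03  1.66946570e+00] [-0.3769327   0.58043096 -1.54491117] [0.06478839 0.02264435 0.02561372]
(array([ -0.5,   5.4, 117.4]), array([-0.001, -0.001,  0.003]))
[[295. 140.]
 [292. 217.]
 [224. 217.]
 [221. 140.]]
```

View pics/w4.png

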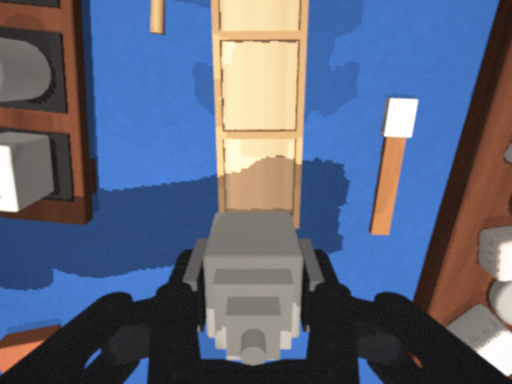

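Converted, 35 mm / 500 = 0.07, 20 mm / 500 = 0.04.

Request:
{"fn": "nudge_tcp", "kwargs": {
  "increments": [
    [[0,0.006,0.04],[0,0,0],20],
    [[0,0.006,0.07],[0,0,0],20],
    [[0,0,0.07],[0,0,0],20],
    [[0,0,0.036],[0,0,0],20],
    [[0,0,0.008],[0,0,0],20],
    [[0,0,0],[0,0,0],20]
  ]
}}

```text
clock: 7.6
eef_pos: [657.0, -118.2, 32.6]
tool_rot: [3.141, -0.0, 1.669]
force: [-0.1, -0.1, -0.4]
width: 37.3
gripper_force: 60.7
```

Request:
{"fn": "nudge_tcp", "kwargs": {
  "increments": [
    [[0,0,0.003],[0,0,0],20],
    [[0,0,0.003],[0,0,0],20],
    [[0,0,0],[0,0,0],20]
  ]
}}

```text
clock: 7.9
eef_pos: [657.4, -119.0, 30.4]
tool_rot: [3.14, 0.0, 1.668]
force: [0.3, 0.5, -2.5]
width: 37.1
gripper_force: 60.7
```

Converted, 2 mm / 500 = 0.004, 1 mm / 500 = 0.002.

Request:
{"fn": "nudge_tcp", "kwargs": {
  "increments": [
    [[0,0,0.004],[0,0,0],20],
    [[0,0,0.002],[0,0,0],20],
    [[0,0,0],[0,0,0],20]
  ]
}}

```text
clock: 8.2
eef_pos: [656.9, -118.9, 26.4]
tool_rot: [3.141, 0.0, 1.668]
force: [0.2, -0.4, -0.7]
width: 37.3
gripper_force: 60.7
```

Request:
{"fn": "nudge_tcp", "kwargs": {
  "increments": [
    [[0,0,0.002],[0,0,0],20],
    [[0,0,0],[0,0,0],20],
    [[0,0,0],[0,0,0],20]
  ]
}}

```text
clock: 8.5
eef_pos: [656.9, -118.9, 26.4]
tool_rot: [3.141, 0.0, 1.668]
force: [-3.2, 0.7, 5.7]
width: 36.9
gripper_force: 61.5
```

Converted, -50 mm / 500 = -0.1, -45 mm / 500 = -0.09.

Request:
{"fn": "nudge_tcp", "kwargs": {
  "increments": [
    [[0,0,0],[0,0,0],60],
    [[0,0,0],[0,0,0],60],
    [[0,0,0],[0,0,0],75],
    [[0,0,0],[0,0,0],75],
    [[0,0,-0.04],[0,0,0],75],
    [[0,0,-0.09],[0,0,0],85],
    [[0,0,-0.1],[0,0,0],85],
    [[0,0,0],[0,0,0],85]
  ]
}}

```text
clock: 9.3
eef_pos: [662.0, -118.7, 147.8]
tool_rot: [3.128, 0.002, 1.667]
force: [1.5, 0.6, -0.5]
width: 84.7
gripper_force: 0.0
```

```bash
python3 - <<'E'
from h import *
s=ctrl.read_state(); im=imaging.get_image('wrist'); cv2.imwrite('pics/w5.png',im)
print(step([473,22.5,150],np.pi/2+.12))
E
```

```text
(array([ 158.7, -172.2,   -7.2]), array([ 0.008,  0.002, -0.023]))
```

View pics/w5.png

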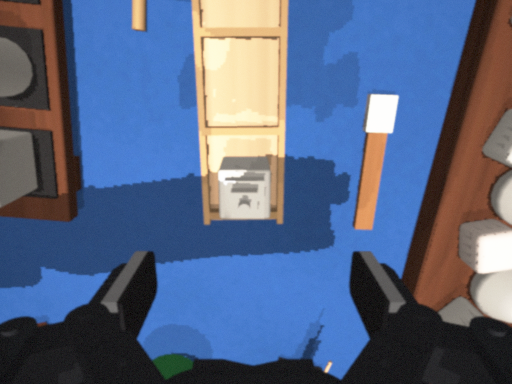

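Converted, -33 mm / 500 = -0.066, 31 mm / 500 = 0.062, -0.014 rad / 1.5708 = -0.0089.

Request:
{"fn": "nudge_tcp", "kwargs": {
  "increments": [
    [[0.032,-0.034,0],[0,0,0],85],
    [[0.062,-0.066,0],[0,0,0],85],
    [[0.062,-0.066,0],[0,0,-0.0064],85],
    [[0.062,-0.066,0],[0,0,-0.0089],85],
    [[0.062,-0.066,0],[0,0,0],85],
    [[0.036,-0.04,0],[0,0,0],85],
    [[0,0,0],[0,0,0],85],
    [[0,0,0],[0,0,0],85],
    [[0,0,0],[0,0,0],85]
  ]
}}

```text
clock: 10.25
eef_pos: [472.9, 19.6, 139.9]
tool_rot: [3.141, 0.0, 1.69]
force: [-0.0, -0.3, 0.5]
width: 85.3
gripper_force: 0.0
```

```bash
python3 - <<'E'
from h import *
import pickle
s=ctrl.read_state(); im=imaging.get_image('wrist'); pickle.dump(s,open('s6.pkl','wb'))
k=cam('wrist',s)
c,q=np.cos(.13),np.sin(.13)
P=np.array([[473+c*a*17-q*b*17,22.5+q*a*17+c*b*17,z] for z in(27,75) for a,b in[(1,1),(1,-1),(-1,-1),(-1,1)]])
for u in proj(k,P): cv2.circle(im,tuple(int(x) for x in u),1,(0,0,255),-1)
cv2.imwrite('pics/w6.png',cv2.resize(im[120:320,130:380],None,fx=3,fy=3))
print(s['eef_pos'],s['tool_rot'],step([473,22.5,39],np.pi/2+.13))
E
```

```text
[472.88560228  19.62365305 139.90325752] [3.14135976e+00 1.67211293e-04 1.69047391e+00] (array([  2.9,   0.4, 100.9]), array([ 0.   ,  0.   , -0.011]))
```

View pics/w6.png

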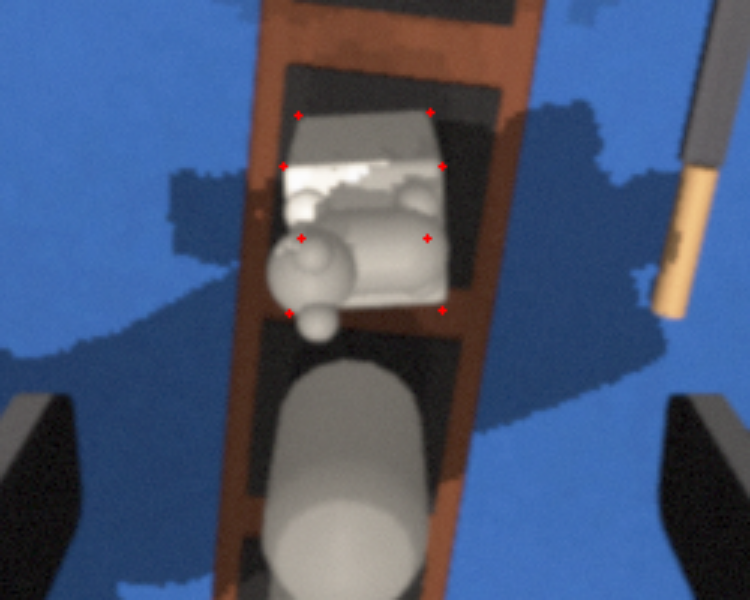

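The overlay fits the beast column to about 1 mm, with corners at (283,166) and (442,166). I'll descend and grip.

Converted, 35 mm / 500 = 0.07, 20 mm / 500 = 0.04, -0.02 rad / 1.5708 = -0.0127.

Request:
{"fn": "nudge_tcp", "kwargs": {
  "increments": [
    [[0.006,0.001,0.04],[0,0,-0.0127],85],
    [[0,0,0.07],[0,0,0],85],
    [[0,0,0.07],[0,0,0],85],
    [[0,0,0.022],[0,0,0],85],
    [[0,0,0],[0,0,0],20],
    [[0,0,0],[0,0,0],20],
    [[0,0,0],[0,0,0],20],
    [[0,0,0],[0,0,0],20],
    [[0,0,0],[0,0,0],20]
  ]
}}

```text
clock: 11.2
eef_pos: [473.3, 23.3, 40.8]
tool_rot: [3.139, 0.0, 1.711]
force: [-1.0, 0.3, 6.0]
width: 33.5
gripper_force: 60.0
```

Request:
{"fn": "nudge_tcp", "kwargs": {
  "increments": [
    [[0,0,-0.04],[0,0,0],20],
    [[0,0,-0.09],[0,0,0],20],
    [[0,0,-0.08],[0,0,0],20],
    [[0,0,0],[0,0,0],20],
    [[0,0,0],[0,0,0],20]
  ]
}}

```text
clock: 11.7
eef_pos: [472.7, 22.9, 145.5]
tool_rot: [3.139, 0.001, 1.711]
force: [-0.4, 0.4, -2.3]
width: 33.4
gripper_force: 60.2
```

```bash
python3 -c "
from h import *
print(step([649.5,-45.8,145],np.pi/2+.096))"
```

```text
(array([-92.7, 165.4,   1. ]), array([0.003, 0.001, 0.044]))
```

Converted, 40 mm / 500 = 0.08, 27 mm / 500 = 0.054, 0.044 rad / 1.5708 = 0.028.

Request:
{"fn": "nudge_tcp", "kwargs": {
  "increments": [
    [[-0.02,0.036,0],[0,0,0],20],
    [[-0.044,0.08,0],[0,0,0],20],
    [[-0.044,0.08,0],[0,0,0],20],
    [[-0.044,0.08,0],[0,0,0],20],
    [[-0.033,0.054,0],[0,0,0.028],20],
    [[0,0,0],[0,0,0],20],
    [[0,0,0],[0,0,0],20],
    [[0,0,0],[0,0,0],20]
  ]
}}

```text
clock: 12.5
eef_pos: [646.5, -44.1, 142.9]
tool_rot: [-3.138, -0.001, 1.669]
force: [-1.0, -0.1, -0.5]
width: 33.4
gripper_force: 60.2
```

```bash
python3 -c "
from h import *
print(step([649.5,-45.8,27],np.pi/2+.096))"
```

```text
(array([ -2. ,   3.2, 115.9]), array([-0.004, -0.001,  0.003]))
```

Converted, 35 mm / 500 = 0.07, 20 mm / 500 = 0.04.

Request:
{"fn": "nudge_tcp", "kwargs": {
  "increments": [
    [[-0.004,0.006,0.04],[0,0,0],20],
    [[0,0,0.07],[0,0,0],20],
    [[0,0,0.07],[0,0,0],20],
    [[0,0,0.036],[0,0,0],20],
    [[0,0,0.008],[0,0,0],20],
    [[0,0,0.004],[0,0,0],20],
    [[0,0,0],[0,0,0],20],
    [[0,0,0],[0,0,0],20]
  ]
}}

```text
clock: 13.3
eef_pos: [652.6, -46.5, 31.8]
tool_rot: [3.139, 0.0, 1.668]
force: [0.6, 0.2, -1.3]
width: 33.2
gripper_force: 60.2
```

Request:
{"fn": "nudge_tcp", "kwargs": {
  "increments": [
    [[0,0,0.002],[0,0,0],20],
    [[0,0,0],[0,0,0],20],
    [[0,0,0],[0,0,0],20]
  ]
}}

```text
clock: 13.6
eef_pos: [651.9, -46.8, 29.7]
tool_rot: [3.141, 0.0, 1.668]
force: [-0.0, -0.0, -1.2]
width: 33.0
gripper_force: 60.2
```

Converted, -2 mm / 500 = -0.004, 1 mm / 500 = 0.002.

Request:
{"fn": "nudge_tcp", "kwargs": {
  "increments": [
    [[0,-0.004,0.004],[0,0,0],20],
    [[0,0,0.002],[0,0,0],20],
    [[0,0,0],[0,0,0],20],
    [[0,0,0],[0,0,0],20]
  ]
}}

```text
clock: 14.0
eef_pos: [649.7, -46.9, 26.2]
tool_rot: [-3.142, -0.0, 1.668]
force: [-0.0, 0.0, -1.3]
width: 33.5
gripper_force: 60.2
```

Request:
{"fn": "nudge_tcp", "kwargs": {
  "increments": [
    [[0,0,0.002],[0,0,0],20],
    [[0,0,0],[0,0,0],20],
    [[0,0,0],[0,0,0],20]
  ]
}}

```text
clock: 14.3
eef_pos: [649.9, -46.9, 25.9]
tool_rot: [3.141, 0.0, 1.668]
force: [-1.0, 0.0, 4.6]
width: 33.6
gripper_force: 60.7
```

Converted, -45 mm / 500 = -0.09, -20 mm / 500 = -0.04.

Request:
{"fn": "nudge_tcp", "kwargs": {
  "increments": [
    [[0,0,0],[0,0,0],60],
    [[0,0,0],[0,0,0],60],
    [[0,0,0],[0,0,0],75],
    [[0,0,0],[0,0,0],75],
    [[0,0,-0.04],[0,0,0],75],
    [[0,0,-0.09],[0,0,0],85],
    [[0,0,-0.09],[0,0,0],85],
    [[0,0,0],[0,0,0],85],
    [[0,0,0],[0,0,0],85]
  ]
}}

```text
clock: 15.2
eef_pos: [650.5, -47.0, 136.7]
tool_rot: [3.139, 0.001, 1.668]
force: [-1.2, 0.2, -0.3]
width: 84.8
gripper_force: 0.0
```

```bash
python3 - <<'E'
from h import *
s=ctrl.read_state(); im=imaging.get_image('wrist'); cv2.imwrite('pics/w7.png',im)
print(s['force'],step([475,-50,145],np.pi/2+.096))
E
```

```text
[-1.18096218  0.20985269 -0.27010852] (array([  14.1, -173.8,   -9.8]), array([-0.   ,  0.   ,  0.001]))
```

View pics/w7.png

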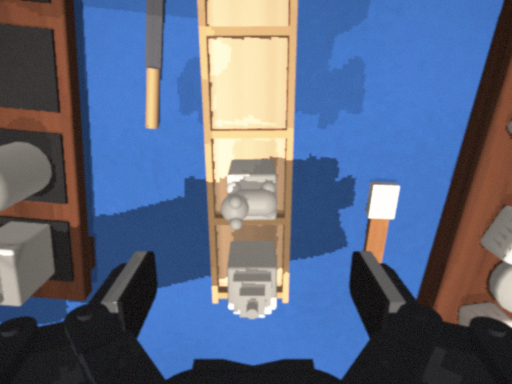

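The beast stands upright in the pocket next to the pagoda, around (252,185), and the pagoda stands in the end pocket around (252,265). Next is the dome.

Converted, -42 mm / 500 = -0.084, -38 mm / 500 = -0.076.

Request:
{"fn": "nudge_tcp", "kwargs": {
  "increments": [
    [[0.004,-0.036,0],[0,0,0],85],
    [[0.006,-0.076,0],[0,0,0],85],
    [[0.006,-0.084,0],[0,0,0],85],
    [[0.006,-0.084,0],[0,0,0],85],
    [[0.006,-0.068,0],[0,0,0],85],
    [[0,0,0],[0,0,0],85],
    [[0,0,0],[0,0,0],85],
    [[0,0,0],[0,0,0],85]
  ]
}}

```text
clock: 16.05
eef_pos: [476.3, -49.7, 134.9]
tool_rot: [3.141, -0.001, 1.668]
force: [0.8, 0.1, 0.5]
width: 85.0
gripper_force: 0.0
```

```bash
python3 - <<'E'
from h import *
import pickle
s=ctrl.read_state(); im=imaging.get_image('wrist'); pickle.dump(s,open('s8.pkl','wb'))
k=cam('wrist',s)
t=np.linspace(0,2*np.pi,24,endpoint=False)
for z in(27,75):
  for u in proj(k,np.c_[475+20*np.cos(t),-50+20*np.sin(t),0*t+z]): cv2.circle(im,tuple(int(x) for x in u),1,(0,0,255),-1)
cv2.imwrite('pics/w8.png',cv2.resize(im[120:320,130:380],None,fx=3,fy=3))
print(s['eef_pos'],s['tool_rot'],step([475,-50,39],np.pi/2+.096))
E
```

```text
[476.34437592 -49.69116415 134.85444268] [ 3.14089370e+00 -5.47725161e-04  1.66762879e+00] (array([-0.3, -1.6, 95.9]), array([ 0.001, -0.001,  0.001]))
```

View pics/w8.png

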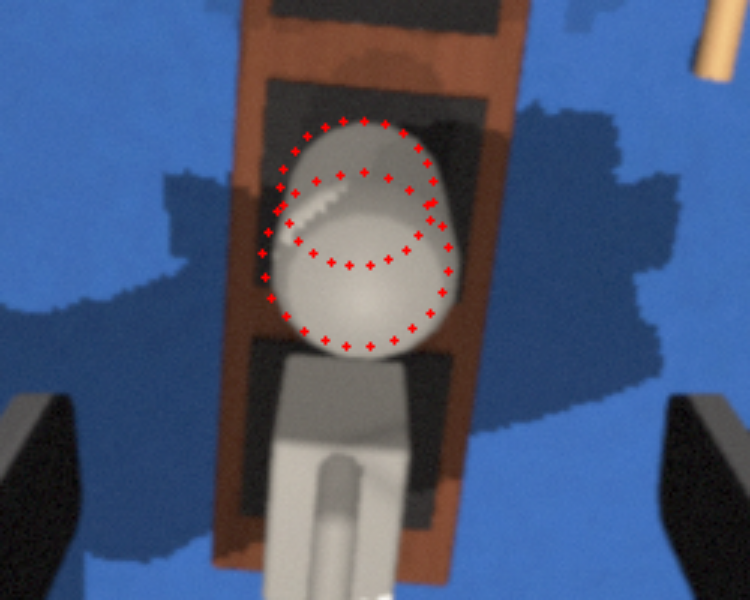

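Converted, 35 mm / 500 = 0.07, 30 mm / 500 = 0.06.

Request:
{"fn": "nudge_tcp", "kwargs": {
  "increments": [
    [[0,0.0014,0.04],[0,0,0],85],
    [[0,0,0.07],[0,0,0],85],
    [[0,0,0.06],[0,0,0],85],
    [[0,0,0.02],[0,0,0],85],
    [[0,0,0],[0,0,0],20],
    [[0,0,0],[0,0,0],20],
    [[0,0,0],[0,0,0],20],
    [[0,0,0],[0,0,0],20],
    [[0,0,0],[0,0,0],20]
  ]
}}

```text
clock: 17.0
eef_pos: [476.8, -49.9, 41.7]
tool_rot: [3.139, 0.0, 1.668]
force: [-1.1, 0.2, 6.8]
width: 37.9
gripper_force: 60.6
```

Request:
{"fn": "nudge_tcp", "kwargs": {
  "increments": [
    [[0,0,-0.04],[0,0,0],20],
    [[0,0,-0.09],[0,0,0],20],
    [[0,0,-0.08],[0,0,0],20],
    [[0,0,0],[0,0,0],20],
    [[0,0,0],[0,0,0],20]
  ]
}}

```text
clock: 17.5
eef_pos: [476.3, -50.3, 146.3]
tool_rot: [3.139, 0.001, 1.667]
force: [-0.4, 0.2, -3.2]
width: 38.2
gripper_force: 61.1
```

```bash
python3 -c "
from h import *
print(step([642,25.8,145],np.pi/2+.096))"
```

```text
(array([ 59.9, 172.3,   1.7]), array([0.002, 0.001, 0.   ]))
```

Converted, 42 mm / 500 = 0.084, 38 mm / 500 = 0.076.

Request:
{"fn": "nudge_tcp", "kwargs": {
  "increments": [
    [[0.014,0.036,0],[0,0,0],20],
    [[0.026,0.076,0],[0,0,0],20],
    [[0.028,0.084,0],[0,0,0],20],
    [[0.028,0.084,0],[0,0,0],20],
    [[0.024,0.066,0],[0,0,0],20],
    [[0,0,0],[0,0,0],20],
    [[0,0,0],[0,0,0],20],
    [[0,0,0],[0,0,0],20]
  ]
}}

```text
clock: 18.3
eef_pos: [640.2, 25.7, 143.6]
tool_rot: [-3.137, 0.001, 1.668]
force: [0.4, 0.4, -2.6]
width: 38.1
gripper_force: 61.1
```

```bash
python3 - <<'E'
from h import *
s=ctrl.read_state(); w=imaging.get_image('wrist'); sc=imaging.get_image('scene')
cv2.imwrite('pics/h1.png',np.hstack([w[120:384,120:392],cv2.resize(sc[80:280,150:400],None,fx=1.32,fy=1.32)]))
print(step([642,25.8,27],np.pi/2+.096))
E
```

```text
(array([  0.2,   1.4, 117.6]), array([-0.002,  0.001,  0.   ]))
```

View pics/h1.png

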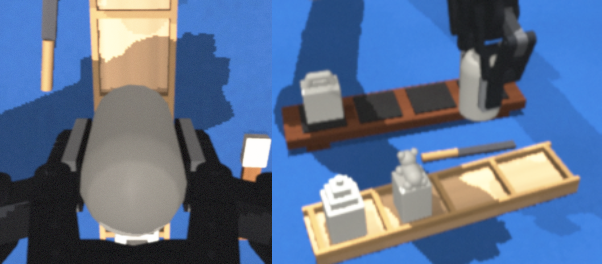

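The dome hangs upright in the grip, and the pagoda and beast stand upright in the tray. I'll lower the dome.

Converted, 35 mm / 500 = 0.07, 20 mm / 500 = 0.04.

Request:
{"fn": "nudge_tcp", "kwargs": {
  "increments": [
    [[0,0,0.04],[0,0,0],20],
    [[0,0,0.07],[0,0,0],20],
    [[0,0,0.07],[0,0,0],20],
    [[0,0,0.036],[0,0,0],20],
    [[0,0,0.008],[0,0,0],20],
    [[0,0,0.004],[0,0,0],20],
    [[0,0,0],[0,0,0],20],
    [[0,0,0],[0,0,0],20]
  ]
}}

```text
clock: 19.2
eef_pos: [643.2, 26.7, 32.8]
tool_rot: [3.139, 0.0, 1.668]
force: [0.5, 0.5, -2.1]
width: 38.1
gripper_force: 61.1
```

Request:
{"fn": "nudge_tcp", "kwargs": {
  "increments": [
    [[0,0,0.002],[0,0,0],20],
    [[0,0,0.002],[0,0,0],20],
    [[0,0,0],[0,0,0],20],
    [[0,0,0],[0,0,0],20]
  ]
}}

```text
clock: 19.6
eef_pos: [642.3, 26.7, 29.4]
tool_rot: [3.141, 0.0, 1.668]
force: [-0.4, -0.7, -2.3]
width: 37.7
gripper_force: 61.1
```

Converted, 1 mm / 500 = 0.002.

Request:
{"fn": "nudge_tcp", "kwargs": {
  "increments": [
    [[0,0,0.002],[0,0,0],20],
    [[0,0,0],[0,0,0],20],
    [[0,0,0],[0,0,0],20]
  ]
}}

```text
clock: 19.9
eef_pos: [642.2, 26.7, 28.2]
tool_rot: [-3.141, -0.0, 1.668]
force: [-0.9, 0.3, -1.3]
width: 37.8
gripper_force: 61.1
```

Converted, 1 mm / 500 = 0.002, 0.5 mm / 500 = 0.001.

Request:
{"fn": "nudge_tcp", "kwargs": {
  "increments": [
    [[0,0,0.002],[0,0,0],20],
    [[0,0,0.001],[0,0,0],20],
    [[0,0,0],[0,0,0],20],
    [[0,0,0],[0,0,0],20]
  ]
}}

```text
clock: 20.3
eef_pos: [642.2, 26.7, 26.9]
tool_rot: [3.142, 0.0, 1.668]
force: [-0.5, -1.0, -1.5]
width: 38.2
gripper_force: 61.3
```

Converted, 0.8 mm / 500 = 0.0016.

Request:
{"fn": "nudge_tcp", "kwargs": {
  "increments": [
    [[0,0,0.0016],[0,0,0],20],
    [[0,0,0],[0,0,0],20],
    [[0,0,0],[0,0,0],20]
  ]
}}

```text
clock: 20.6
eef_pos: [642.3, 26.7, 26.8]
tool_rot: [3.141, 0.0, 1.668]
force: [-2.4, -0.2, 4.4]
width: 38.1
gripper_force: 61.9
```

Converted, -45 mm / 500 = -0.09, -20 mm / 500 = -0.04.

Request:
{"fn": "nudge_tcp", "kwargs": {
  "increments": [
    [[0,0,0],[0,0,0],60],
    [[0,0,0],[0,0,0],60],
    [[0,0,0],[0,0,0],75],
    [[0,0,0],[0,0,0],75],
    [[0,0,-0.04],[0,0,0],75],
    [[0,0,-0.09],[0,0,0],85],
    [[0,0,-0.09],[0,0,0],85],
    [[0,0,0],[0,0,0],85],
    [[0,0,0],[0,0,0],85]
  ]
}}

```text
clock: 21.5
eef_pos: [643.1, 26.7, 137.4]
tool_rot: [3.139, 0.0, 1.668]
force: [-0.4, 0.7, -0.8]
width: 84.9
gripper_force: 0.0
```

```bash
python3 - <<'E'
from h import *
print(step([475,-121,145],np.pi/2+.05))
E
```

```text
(array([-130.7, -181.5,   -8.1]), array([0.003, 0.   , 0.047]))
```

Converted, -40 mm / 500 = -0.08, -37 mm / 500 = -0.074, 0.047 rad / 1.5708 = 0.0299.

Request:
{"fn": "nudge_tcp", "kwargs": {
  "increments": [
    [[-0.028,-0.04,0],[0,0,0],85],
    [[-0.054,-0.074,0],[0,0,0],85],
    [[-0.058,-0.08,0],[0,0,0],85],
    [[-0.058,-0.08,0],[0,0,0],85],
    [[-0.04,-0.056,0],[0,0,0],85],
    [[-0.024,-0.033,0],[0,0,0.0299],85],
    [[0,0,0],[0,0,0],85],
    [[0,0,0],[0,0,0],85],
    [[0,0,0],[0,0,0],85]
  ]
}}

```text
clock: 22.4
eef_pos: [475.2, -120.0, 135.6]
tool_rot: [3.141, -0.001, 1.623]
force: [-0.4, -0.7, -0.5]
width: 84.8
gripper_force: 0.0
```

```bash
python3 - <<'E'
from h import *
import pickle
s=ctrl.read_state(); im=imaging.get_image('wrist'); pickle.dump(s,open('s9.pkl','wb'))
k=cam('wrist',s)
c,q=np.cos(.05),np.sin(.05)
P=np.array([[475+c*a*16-q*b*23,-121+q*a*16+c*b*23,z] for z in(27,73) for a,b in[(1,1),(1,-1),(-1,-1),(-1,1)]])
for u in proj(k,P): cv2.circle(im,tuple(int(x) for x in u),1,(0,0,255),-1)
cv2.imwrite('pics/w9.png',cv2.resize(im[120:320,130:380],None,fx=3,fy=3))
print(s['eef_pos'],s['tool_rot'],step([475,-121,39],np.pi/2+.05))
E
```

```text
[ 475.24513628 -120.04864445  135.62903959] [ 3.1410034e+00 -1.0757507e-03  1.6228578e+00] (array([-1.1, -0.4, 96.7]), array([ 0.001, -0.001,  0.002]))
```

View pics/w9.png

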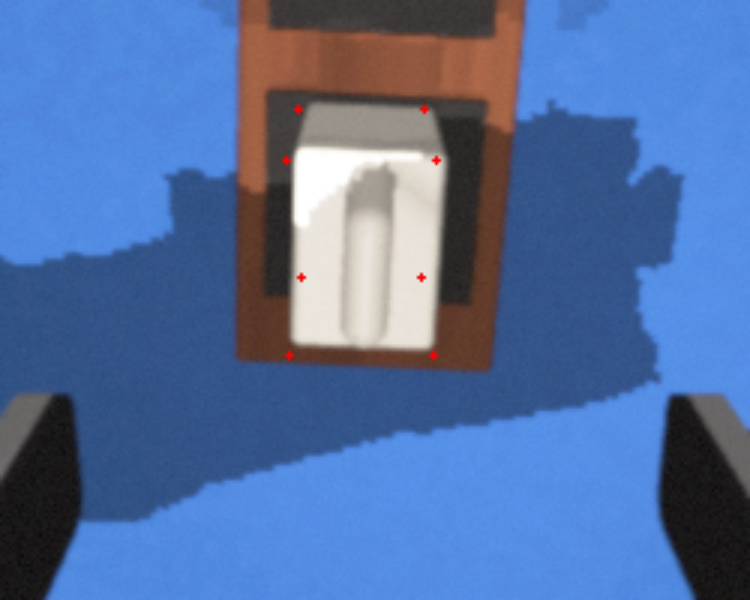

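The bridge block sits about 1 mm in x and 2 mm in y from the model, with yaw about 0.01 and far corners at (297,149) and (447,156). I'll correct for that and grip.

Converted, 35 mm / 500 = 0.07, 31 mm / 500 = 0.062, 0.04 rad / 1.5708 = 0.0255.

Request:
{"fn": "nudge_tcp", "kwargs": {
  "increments": [
    [[0.002,0.002,0.04],[0,0,0.0255],85],
    [[0,0,0.07],[0,0,0],85],
    [[0,0,0.062],[0,0,0],85],
    [[0,0,0.02],[0,0,0],85],
    [[0,0,0],[0,0,0],20],
    [[0,0,0],[0,0,0],20],
    [[0,0,0],[0,0,0],20],
    [[0,0,0],[0,0,0],20],
    [[0,0,0],[0,0,0],20]
  ]
}}

```text
clock: 23.35
eef_pos: [476.1, -120.5, 41.4]
tool_rot: [3.139, 0.001, 1.581]
force: [-0.3, 0.8, 7.1]
width: 31.2
gripper_force: 60.4
```

Request:
{"fn": "nudge_tcp", "kwargs": {
  "increments": [
    [[0,0,-0.04],[0,0,0],20],
    [[0,0,-0.09],[0,0,0],20],
    [[0,0,-0.08],[0,0,0],20],
    [[0,0,0],[0,0,0],20],
    [[0,0,0],[0,0,0],20]
  ]
}}

```text
clock: 23.85
eef_pos: [475.5, -120.8, 145.9]
tool_rot: [3.139, 0.001, 1.58]
force: [-0.6, 0.0, -2.4]
width: 31.0
gripper_force: 60.2
```

```bash
python3 -c "
from h import *
print(step([635.2,98,145],np.pi/2+.096))"
```

```text
(array([217.3, 161.7,   1.1]), array([ 0.002,  0.001, -0.087]))
```

Converted, 38 mm / 500 = 0.076, 36 mm / 500 = 0.072, -0.087 rad / 1.5708 = -0.0554.

Request:
{"fn": "nudge_tcp", "kwargs": {
  "increments": [
    [[0.04,0.03,0],[0,0,0],20],
    [[0.072,0.054,0],[0,0,0],20],
    [[0.076,0.056,0],[0,0,0],20],
    [[0.076,0.056,0],[0,0,0],20],
    [[0.072,0.054,0],[0,0,0],20],
    [[0.06,0.046,0],[0,0,0],20],
    [[0.036,0.028,0],[0,0,-0.0554],20],
    [[0,0,0],[0,0,0],20],
    [[0,0,0],[0,0,0],20],
    [[0,0,0],[0,0,0],20]
  ]
}}

```text
clock: 24.85
eef_pos: [633.7, 95.5, 143.5]
tool_rot: [-3.138, 0.002, 1.666]
force: [0.3, 0.1, -2.2]
width: 31.2
gripper_force: 60.1
```

```bash
python3 -c "
from h import *
print(step([635.2,97,27],np.pi/2+.096))"
```

```text
(array([  1.5,   2.1, 116.5]), array([-0.003,  0.002, -0.001]))
```

Converted, 35 mm / 500 = 0.07, 20 mm / 500 = 0.04.

Request:
{"fn": "nudge_tcp", "kwargs": {
  "increments": [
    [[0.002,0.001,0.04],[0,0,0],20],
    [[0,0,0.07],[0,0,0],20],
    [[0,0,0.07],[0,0,0],20],
    [[0,0,0.036],[0,0,0],20],
    [[0,0,0.008],[0,0,0],20],
    [[0,0,0.006],[0,0,0],20],
    [[0,0,0],[0,0,0],20],
    [[0,0,0],[0,0,0],20],
    [[0,0,0],[0,0,0],20]
  ]
}}

```text
clock: 25.75
eef_pos: [636.2, 98.5, 31.2]
tool_rot: [3.14, -0.0, 1.668]
force: [-1.5, -0.5, -1.4]
width: 31.2
gripper_force: 60.1
```

Request:
{"fn": "nudge_tcp", "kwargs": {
  "increments": [
    [[0,0,0.002],[0,0,0],20],
    [[0,0,0],[0,0,0],20],
    [[0,0,0],[0,0,0],20]
  ]
}}

```text
clock: 26.05
eef_pos: [635.5, 98.4, 29.2]
tool_rot: [3.141, 0.0, 1.668]
force: [0.3, 0.4, -2.5]
width: 31.1
gripper_force: 60.1
```

Request:
{"fn": "nudge_tcp", "kwargs": {
  "increments": [
    [[0,0,0.002],[0,0,0],20],
    [[0,0,0],[0,0,0],20],
    [[0,0,0],[0,0,0],20]
  ]
}}

```text
clock: 26.35
eef_pos: [635.4, 98.4, 27.9]
tool_rot: [-3.141, 0.0, 1.668]
force: [0.5, 0.6, -2.3]
width: 31.5
gripper_force: 60.1
```

Converted, -2 mm / 500 = -0.004, 1 mm / 500 = 0.002.

Request:
{"fn": "nudge_tcp", "kwargs": {
  "increments": [
    [[-0.004,0,0.002],[0,0,0],20],
    [[0,0,0],[0,0,0],20],
    [[0,0,0],[0,0,0],20]
  ]
}}

```text
clock: 26.65
eef_pos: [635.6, 96.3, 26.9]
tool_rot: [-3.141, 0.0, 1.668]
force: [0.1, 0.3, -1.7]
width: 31.7
gripper_force: 60.1
```

Units first: shifts go in shares of 500 mm and turns go in shares of 90 degrees. So 0.8 mm / 500 = 0.0016.

Request:
{"fn": "nudge_tcp", "kwargs": {
  "increments": [
    [[0,0,0.0016],[0,0,0],20],
    [[0,0,0],[0,0,0],20],
    [[0,0,0],[0,0,0],20]
  ]
}}

```text
clock: 26.95
eef_pos: [635.8, 96.5, 26.5]
tool_rot: [3.141, 0.0, 1.668]
force: [-1.0, 0.4, 1.3]
width: 31.2
gripper_force: 60.3
```

Contact. I'll release, lift, back away towards the base and take a final look.

Converted, -45 mm / 500 = -0.09, -30 mm / 500 = -0.06.

Request:
{"fn": "nudge_tcp", "kwargs": {
  "increments": [
    [[0,0,0.0006],[0,0,0],20],
    [[0,0,0],[0,0,0],60],
    [[0,0,0],[0,0,0],60],
    [[0,0,0],[0,0,0],75],
    [[0,0,0],[0,0,0],75],
    [[0,0,-0.04],[0,0,0],75],
    [[0,0,-0.09],[0,0,0],85],
    [[0,0,-0.09],[0,0,0],85],
    [[0,0,-0.09],[0,0,0],85],
    [[0.02,-0.06,-0.04],[0,0,0],85],
    [[0,0,0],[0,0,0],85],
    [[0,0,0],[0,0,0],85]
  ]
}}

```text
clock: 28.15
eef_pos: [604.8, 103.5, 201.5]
tool_rot: [3.14, 0.0, 1.668]
force: [-0.8, -0.2, -0.3]
width: 85.1
gripper_force: 0.0
```

Request:
{"fn": "nudge_tcp", "kwargs": {
  "increments": [
    [[0.02,-0.09,0],[0,0,0],85],
    [[0.02,-0.09,0],[0,0,0],85],
    [[0.02,-0.09,0],[0,0,0],85],
    [[0,0,0],[0,0,0],85],
    [[0,0,0],[0,0,0],85],
    [[0,0,0],[0,0,0],85]
  ]
}}

```text
clock: 28.75
eef_pos: [469.3, 120.1, 200.5]
tool_rot: [3.141, -0.0, 1.667]
force: [0.5, 0.0, -0.4]
width: 85.2
gripper_force: 0.0
```

```bash
python3 - <<'E'
from h import *
t=imaging.get_image('top'); sc=imaging.get_image('scene')
cv2.imwrite('pics/f1.png',np.vstack([cv2.resize(t[135:205,160:340],(600,233),interpolation=2),cv2.resize(sc[160:290,160:400],(600,325),interpolation=2)]))
E
```

```text
(no output)
```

View pics/f1.png

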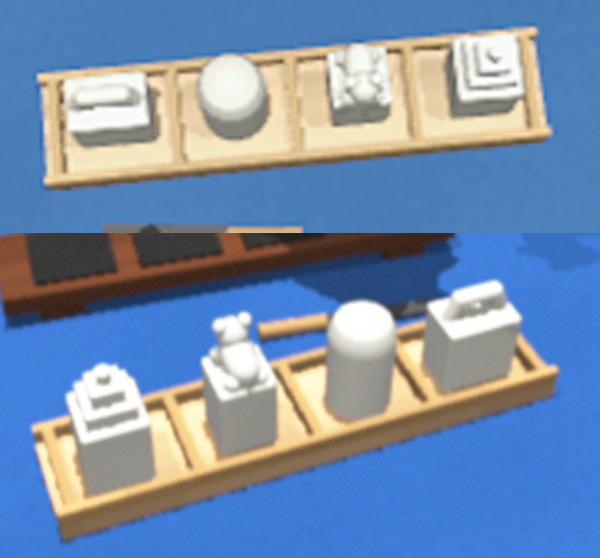

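All four seals stand upright, one to a pocket. From the left in the top view they are bridge (110,108), dome (233,97), beast (358,85) and pagoda (487,75).

```bash
python3 -c "
from cell import ctrl, imaging, job
print(job.finish_job())"
```

```text
the job is handed in; nothing more can be done
None
```

I moved all four seals into the tray in reverse order (left to right: bridge, dome, beast, pagoda) and handed the job in at about 29 s; the last pictures show each upright in its own pocket, but no verdict was returned.

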